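Put the cheese away and close up the buffet row

TASK

Cheese service is over: put every piece of cheese from the wooden board into the drawer of the low wooden unit and shut the drawer fully. Also close up the row: the wide caddy standing flush against the unit's left side (left as seen from the robot) and the narrow caddy flush against the wide one, no gaps, square, with their fronts in line with the drawer front. Leave the jam bowl and the pepper mill where they are.

Things in the scene. Friction and masses are not known exactly. Their poses are not given: they have to be found in the camera images.
- drawer_unit: Fixed low pale-wood unit with one drawer, 140 deep (x) x 270 wide (y) x 66 mm high, closed top 8 mm thick. Origin: centre of its underside, on the table. Its -x side is the front (towards the robot), +y its left as seen from the robot. The shut drawer's front face lies at x = -70 mm, the back at +70 mm, the side faces at y = +-135 mm.
- drawer (a joint): Drawer slide in m: 0 shut, 0.110 fully open, moving along the unit's -x. It starts anywhere from shut to 20 mm ajar, slides with about 1 to 2 N of friction, stays where it is left.
- drawer_floor (a point): Middle of the drawer's inner floor, moves with it, axes as the unit's. Shut it lies at (1, 0, 12) mm in the unit's frame. Floor 114 (x) x 240 mm (y); side and back walls 18 mm high, 4 thick; front panel 12 thick, centred at x = -65, top 50 mm above the floor. 46 mm of height is free under the unit's top. Fully open, the floor from x = -59 to +51 mm is clear of the unit's top.
- drawer_tab (a point): Middle of the top edge of the drawer's pull tab, moves with the drawer: an upright wooden tab standing up from the middle of the drawer front, 12 thick (x) x 70 wide (y), its top edge 38 mm above the unit's top (104 mm above the table). Pinch it from above across its thickness. Axes parallel to the unit's.
- caddy_wide: Loose open pale-wood caddy, 110 deep (x) x 96 wide (y) x 66 mm high, walls 7 mm, 0.3 to 0.5 kg, same either way round. Origin: centre of its underside. An upright carrying board 14 mm thick runs along x over its middle (y = 0); above the rim it is 70 mm long (x), top edge 115 mm above the underside. Flush, its origin is at (-15, 183, 0) mm in the unit's frame.
- caddy_narrow: The same kind of caddy, but 72 mm wide (y), 0.27 to 0.44 kg, with the same carrying board. Origin: centre of its underside. Flush against the wide caddy its origin is at (-15, 267, 0) mm in the unit's frame.
- board: Fixed wooden serving board, 235 (x) x 385 (y) x 22 mm high, on which the cheeses stand. Origin: centre of its underside.
- cheese_round: Yellow round cheese, 68 mm across, 40 mm high, 0.12 kg. Origin: centre of its underside, z up as it stands. Some starts have it, some not (None when absent).
- cheese_end: Pale chunk of cheese, 31 (x) x 38 (y) x 41 mm high. Origin: centre of its underside, z up as it stands. Some starts have it, some not (None when absent).
- cheese_bar_a: Yellow bar of cheese, 26 (x) x 71 (y) x 15 mm high. Origin: centre of its underside, z up as it stands. Some starts have it, some not (None when absent).
- cheese_bar_b: Another yellow bar of cheese, 25 (x) x 71 (y) x 14 mm high. Origin: centre of its underside, z up as it stands. Some starts have it, some not (None when absent).
- jam_bowl: White bowl of red jam, 141 mm across, 64 mm high, loose; leave it alone. Origin: centre of its underside.
- pepper_mill: Dark wooden pepper mill, 53 mm across, 155 mm high, standing loose; leave it alone. Origin: centre of its underside.

How it is judged:
At the end, for the whole second after the job is handed in: All cheeses lie in the drawer, shut to 4 mm; wide caddy against the unit's left side, narrow caddy against the wide one, gaps at most 3 mm, both upright on the table, fronts within 6 mm of the drawer front's line, turned at most 0.035 rad; all released and at rest (x of cheese_round in the frame of drawer_floor between -0.062 and 0.062 m and y of cheese_round in the frame of drawer_floor between -0.124 and 0.124 m and height (world z) of cheese_round between -0.005 and 0.06 m and linear speed of each of cheese_round, cheese_end, cheese_bar_a, cheese_bar_b, caddy_wide, caddy_narrow below 0.02 m/s and x of cheese_end in the frame of drawer_floor between -0.062 and 0.062 m and y of cheese_end in the frame of drawer_floor between -0.124 and 0.124 m and height (world z) of cheese_end between -0.005 and 0.06 m and x of cheese_bar_a in the frame of drawer_floor between -0.062 and 0.062 m and y of cheese_bar_a in the frame of drawer_floor between -0.124 and 0.124 m and height (world z) of cheese_bar_a between -0.005 and 0.06 m and x of cheese_bar_b in the frame of drawer_floor between -0.062 and 0.062 m and y of cheese_bar_b in the frame of drawer_floor between -0.124 and 0.124 m and height (world z) of cheese_bar_b between -0.005 and 0.06 m and x of caddy_wide in the frame of drawer_unit between -0.021 and -0.009 m and y of caddy_wide in the frame of drawer_unit between 0.18 and 0.186 m and angle between the x axis of each of caddy_wide, caddy_narrow and the x axis of drawer_unit, either way round below 0.035 rad and angle between each of caddy_wide, caddy_narrow's own z axis and vertical below 0.03 rad and height (world z) of each of caddy_wide, caddy_narrow below 0.006 m and x of caddy_narrow in the frame of drawer_unit between -0.021 and -0.009 m and y of caddy_narrow in the frame of drawer_unit between 0.261 and 0.273 m and value of joint drawer below 0.004 m and horizontal distance between caddy_wide and caddy_narrow below 0.087 m); the robot touches nothing.
It fails at once if the jam bowl or the pepper mill is shifted by more than 3 cm, or the mill is tipped over (distance of any of jam_bowl, pepper_mill from where it was at the start of the episode above 0.03 m or angle between pepper_mill's own z axis and vertical above 0.5 rad).
Of cheese_round, cheese_end, cheese_bar_a, cheese_bar_b only 2 to 3 are there at a start; the rules pass over those that are not, and their reading is None.
At some moment in a run one of cheese_round, cheese_end, cheese_bar_a, cheese_bar_b, caddy_wide, caddy_narrow may be knocked a few centimetres aside while the robot is not near it.
Once in a run the grip may slacken for a moment while it holds something.
It also fails if it takes over 210 s, if anything falls off the work surface, if the arm or the gripper's body presses on something with over 40 N, if the wrist force passes 120 N, or if a joint passes its speed limit or range.

ROBOT

A 7-joint arm with a two-finger parallel gripper is mounted at the origin on a cart in front of the work surface, level with it; the furniture and walls round the work are solid. World frame = base frame: x ahead of the robot, y to its left, z up, the work surface at z = 0. Lengths are in m, angles in rad, forces in N, time in s.
With the tool pointing down it reaches from about 0.375 to 0.925 m from the base axis. Payload 3.1 kg.
Tool frame: the origin (TCP) lies between the finger pads; the fingertips stand 19 mm ahead of it and the grasp point (between the pads) is the TCP; z points along the fingers, y is the line along which they close (so a half turn about z gives the same grasp; the last joint's range is limited). The gripper opens to 85 mm and grips with 20 to 120 N. Pads are 22 mm wide; open, the fingers measure 114 mm over their backs; the gripper's body (76 mm by 85 mm) begins 54 mm behind the grasp point. The pads swing forward as they close: fully open they stand 13 mm farther back than shut.
Start: joints at [-1.329, 0.383, 0.044, 1.598, -0.018, 1.161, -0.05], TCP at [0.217, 0.613, 0.25] pointing down, gripper open.
Joint ranges: [-2.61, 2.61], [-0.41, 2.15], [-1.48, 1.57], [0, 2.5], [-1.57, 4.71], [0.05, 1.97], [-2.85, 2.85]. Speed limits (rad/s): [2.79, 2.79, 3.14, 3.14, 3.14, 3.14, 3.14].

INTERFACE

Orientations are given as a unit quaternion [x, y, z, w].
In Python, from bench import move_ptp, movel, move_j, move_gripper, pause, inverse_kinematics, read_camera, camera_params, MotionError, sign_off, look_for, tip_of, read_time_s, read_qpos, read_joint_vel, read_effort, read_eef_pos, read_tcp_rot, read_ft_force, read_ft_torque, read_finger_gap, read_grasp_force gives the robot as it stands. Calls block until the motion is done:
- move_ptp(position, orientation): joint-space move of the TCP to a pose.
- movel(position, orientation=None, speed=0.15): straight line of the TCP; orientation=None keeps the orientation; speed is the mean speed in m/s.
- move_j(angles): joint-space move.
- move_gripper(opening, effort=None): finger opening in m; effort is the grip in N (None keeps the last); returns when the fingers have stopped.
- pause(seconds).
- inverse_kinematics(position, orientation): joint angles nearest the present ones, or None.
- read_camera(name): name is "scene" or "top" or "wrist"; returns the picture (384x512x3 uint8, red, green, blue); there is no depth.
- camera_params(name): a dict with "K" (3x3 intrinsics, pixels), "camera_from_world" (4x4, takes a point from world to camera coordinates). Camera axes: x right, y down, z forward; pixel columns grow to the right and rows downward; lengths in m; the calibration is good to about 2 mm. A picture is of the moment at which its call begins: read the wrist's pose just before it. camera_params takes no time and is no camera call; for the wrist camera it gives the pose at the moment of the call.
A pose or a line that the arm cannot do raises MotionError and nothing moves.
- sign_off(): hands the job in; it is judged then, once.
Trained networks look in the newest picture that a camera, given by its name, has taken for a name from the list of things; names that differ only in an ending like _2 or _b are one class to them, and where a whole thing is asked for, a point or a joint stands for the part that bears it (a point fixed in the world has none). Each returns a list of dicts, best first, with "confidence" (0 to 1); they miss things now and then, are a little off and sometimes report something else, mostly with a low value. They report only what shows in the picture. A call takes as long as a camera call.
- look_for(camera, name): "at" ([column, row] in pixels, amid what is visible of it).
- tip_of(camera, name): "at" ([column, row] in pixels: a listed point, or the origin of a listed thing).
Readings, each from a call of its own:
- read_time_s(): time.
- read_qpos(): joint angles.
- read_joint_vel(): joint speeds.
- read_effort(): joint torques, N m.
- read_eef_pos(): TCP position.
- read_tcp_rot(): TCP orientation.
- read_ft_force(): force on the tool from outside, world axes, zero at the start.
- read_ft_torque(): the same for the moment, N m.
- read_finger_gap(): finger opening in m.
- read_grasp_force(): force on a finger pad.
Only numpy, scipy, OpenCV 4.12 (cv2) and the standard library are available. Lean on these libraries where they do the work, as an engineer would, in place of code of your own. Each camera call takes 0.05 s, during which the arm holds its last target. There are 200 camera calls.

## Working session

There is one attempt and no reset: what is moved stays moved. The work goes in short steps, each a Python script; the robot and the scene stay as the last script left them, time stands still between calls to the robot, and variables do not carry over. Pictures are saved under pics/ and viewed, at most 14 in all, crops included, and the job is handed in when it is done.

```bash
ls; mkdir -p pics
cat > h.py <<'E'
import numpy as np, cv2
from bench import *
def snap(cam,fn=None):
    P=camera_params(cam); im=read_camera(cam)
    if fn: cv2.imwrite('pics/'+fn,cv2.cvtColor(im,cv2.COLOR_RGB2BGR))
    return im,P
def ray(P,px,z):
    K=np.array(P['K']);T=np.array(P['camera_from_world']);R=T[:3,:3];c=-R.T@T[:3,3]
    d=R.T@np.linalg.inv(K)@np.array([px[0],px[1],1.]); return c+d*(z-c[2])/d[2]
def proj(P,p):
    T=np.array(P['camera_from_world']);q=T[:3,:3]@np.array(p)+T[:3,3];q=np.array(P['K'])@q;return q[:2]/q[2]
def Q(yaw):  # tool down; yaw = direction of tool x axis; closing line at yaw-90
    return [np.cos(yaw/2),np.sin(yaw/2),0,0]
E
python3 - <<'E'
from h import *
print(read_tcp_rot(),read_eef_pos())
ims=[]
for c in ['scene','top']:
    im,P=snap(c,c+'0.png')
    print(c,np.round(P['K'],1).tolist(),np.round(P['camera_from_world'],3).tolist())
    for n in ['drawer_unit','drawer_tab','drawer_floor','caddy_wide','caddy_narrow','board','cheese_round','cheese_end','cheese_bar_a','jam_bowl','pepper_mill']:
        for r in tip_of(c,n)[:3]:
            if r['confidence']>.3: print(n,np.round(r['at'],1),round(r['confidence'],2),np.round(ray(P,r['at'],{'drawer_tab':.104,'drawer_floor':.012}.get(n,.022 if 'cheese' in n else 0)),3))
E
```

```text
pics
[ 1.69055486e-01  9.85605619e-01 -1.33497920e-03 -1.55127232e-04] [0.21635987 0.61197335 0.24884863]
scene [[378.7, 0.0, 254.6], [0.0, 378.7, 191.0], [0.0, 0.0, 1.0]] [[0.671, -0.741, 0.016, -0.35], [-0.321, -0.31, -0.895, 0.253], [0.668, 0.596, -0.446, 0.79], [0.0, 0.0, 0.0, 1.0]]
drawer_unit [263.5 197.3] 0.77 [0.649 0.075 0.   ]
drawer_tab [256.8 176.9] 0.83 [0.584 0.05  0.104]
drawer_floor [264.7 197. ] 0.66 [0.636 0.059 0.012]
caddy_wide [174.2 207.4] 0.9 [0.401 0.233 0.   ]
caddy_narrow [157.7 186.3] 0.95 [0.454 0.399 0.   ]
board [374.  279.8] 0.77 [ 0.51  -0.392  0.   ]
cheese_end [351.9 244.4] 0.77 [ 0.575 -0.294  0.022]
cheese_bar_a [335.1 265.1] 0.81 [ 0.469 -0.308  0.022]
cheese_bar_a [391.4 268.5] 0.78 [ 0.55  -0.413  0.022]
jam_bowl [253.1 268.2] 0.55 [ 0.346 -0.154  0.   ]
pepper_mill [338.2 222.1] 0.7 [ 0.683 -0.191  0.   ]
top [[427.8, 0.0, 260.1], [0.0, 427.8, 190.0], [0.0, 0.0, 1.0]] [[0.001, -1.0, 0.007, -0.035], [-0.981, -0.002, -0.192, 0.498], [0.193, -0.007, -0.981, 1.532], [0.0, 0.0, 0.0, 1.0]]
drawer_unit [240.1 154.4] 0.75 [0.647 0.044 0.   ]
drawer_unit [361.3 180.1] 0.56 [ 0.547 -0.422  0.   ]
drawer_tab [240.7 164.9] 0.63 [0.579 0.037 0.104]
drawer_floor [236.8 155.2] 0.6 [0.641 0.056 0.012]
caddy_wide [189.8 215.1] 0.66 [0.41 0.23 0.  ]
caddy_narrow [148.2 207.2] 0.88 [0.44  0.388 0.   ]
caddy_narrow [190.5 215.7] 0.65 [0.408 0.228 0.   ]
board [357.7 187.4] 0.97 [ 0.518 -0.407  0.   ]
cheese_end [328.6 172.8] 0.58 [ 0.57  -0.294  0.022]
cheese_bar_a [333.5 200.5] 0.61 [ 0.463 -0.309  0.022]
cheese_bar_a [358.7 177.6] 0.41 [ 0.551 -0.407  0.022]
jam_bowl [291.3 232.2] 0.82 [ 0.347 -0.151  0.   ]
pepper_mill [300.3 147.6] 0.74 [ 0.675 -0.19   0.   ]
```

Run:
```python
import cv2
for c in ['top']:
    a=cv2.imread(f'pics/{c}0.png'); cv2.imwrite(f'pics/{c}0b.png',cv2.resize(a[90:270,110:430],None,fx=2.5,fy=2.5,interpolation=cv2.INTER_CUBIC))
```

```text
(no output)
```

View pics/scene0.png

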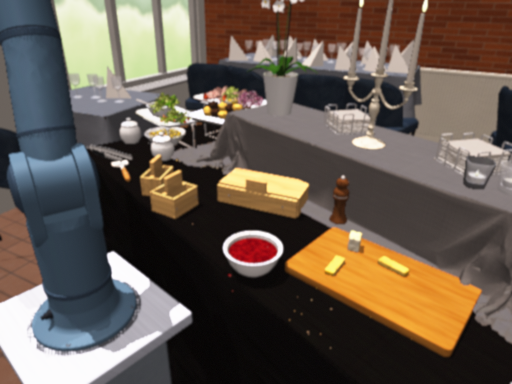

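View pics/top0b.png

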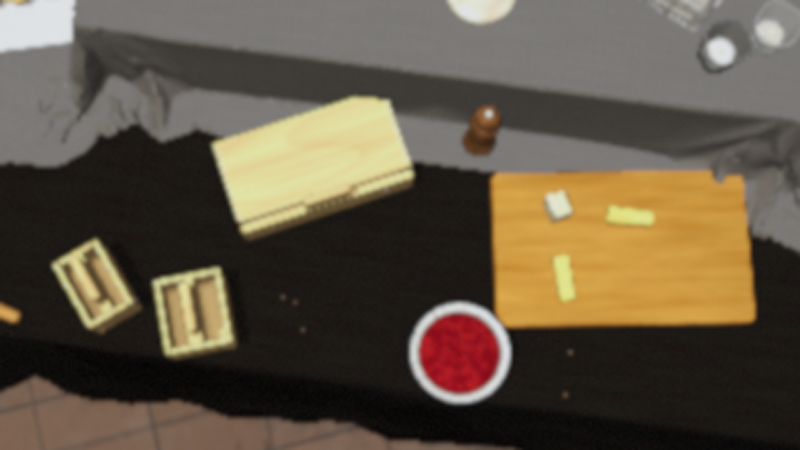

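Three cheeses are present: the end piece at about (558,205) in the crop, and bars at (630,215) and (565,278). The unit is turned about +0.3 rad. Next, closer looks with the wrist camera.

Run:
```python
from h import *
def view(p,yaw,fn):
    move_ptp(p,Q(yaw)); im,P=snap('wrist',fn)
    np.savez('pics/'+fn[:-4]+'.npz',K=P['K'],camera_from_world=P['camera_from_world'])
    T=np.array(P['camera_from_world']);print(fn,read_time_s(),np.round(-T[:3,:3].T@T[:3,3],3),np.round(T[2,:3],3))
    return P
P=view([.42,.31,.36],0,'w_cad.png')
for n in ['caddy_wide','caddy_narrow']:
    print(n,[(np.round(r['at'],1),round(r['confidence'],2),np.round(ray(P,r['at'],0),3)) for r in tip_of('wrist',n)[:2]])
P=view([.56,.04,.36],0.3,'w_unit.png')
for n,z in [('drawer_unit',0),('drawer_tab',.104)]:
    print(n,[(np.round(r['at'],1),round(r['confidence'],2),np.round(ray(P,r['at'],z),3)) for r in tip_of('wrist',n)[:2]])
P=view([.50,-.33,.32],0,'w_ch.png')
for n in ['cheese_end','cheese_bar_a']:
    print(n,[(np.round(r['at'],1),round(r['confidence'],2),np.round(ray(P,r['at'],.022),3)) for r in tip_of('wrist',n)[:3]])
a=[cv2.imread(f'pics/w_{n}.png') for n in ('cad','unit','ch')]
cv2.imwrite('pics/w_two.png',cv2.resize(np.vstack([np.hstack(a[:2]),np.hstack([a[2],a[2]*0])]),(800,600)))
```

```text
w_cad.png 3.1583 [0.485 0.311 0.483] [-0.263 -0.    -0.965]
caddy_wide [(array([303.6, 161.6]), 0.96, array([0.408, 0.232, 0.   ]))]
caddy_narrow [(array([213.4, 141.2]), 0.74, array([0.441, 0.38 , 0.   ]))]
w_unit.png 4.475 [0.623 0.062 0.483] [-0.251 -0.077 -0.965]
drawer_unit []
drawer_tab [(array([260.1, 160.7]), 0.73, array([0.567, 0.039, 0.104])), (array([414.5, 127.6]), 0.61, array([ 0.665, -0.133,  0.104]))]
w_ch.png 6.0333 [ 0.567 -0.328  0.443] [-0.262  0.    -0.965]
cheese_end [(array([241.9, 112.4]), 0.79, array([ 0.568, -0.308,  0.022]))]
cheese_bar_a [(array([317.3, 125.1]), 0.98, array([ 0.551, -0.413,  0.022])), (array([241.8, 190.5]), 0.83, array([ 0.457, -0.307,  0.022]))]
```

View pics/w_two.png

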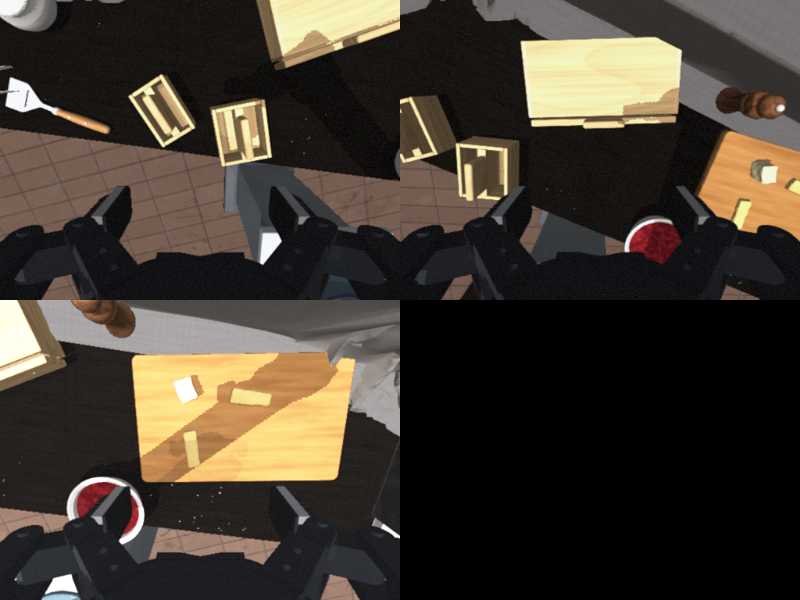

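The tiled view shows the unit (front edge about (530,118)–(676,117)), the mill to its right, the caddies at (162,110) and (240,130), and three clear cheeses. I'll fit outlines numerically.

Run:
```python
from h import *
from scipy.optimize import least_squares
def load(f):
    return cv2.imread(f'pics/{f}.png'),dict(np.load(f'pics/{f}.npz'))
def wood(im,box,smin,vmin):
    h=cv2.cvtColor(im,cv2.COLOR_BGR2HSV); m=((h[...,0]>8)&(h[...,0]<40)&(h[...,2]>vmin)&(h[...,1]>smin)).astype(np.uint8)
    b=np.zeros_like(m);b[box[1]:box[3],box[0]:box[2]]=1;m*=b
    n,l,s,_=cv2.connectedComponentsWithStats(cv2.morphologyEx(m,cv2.MORPH_CLOSE,np.ones((3,3))))
    return (l==1+np.argmax(s[1:,4])).astype(np.uint8)
tiles=[]
for f,box,nm in [('w_unit',(145,35,365,165),'unit'),('w_cad',(255,110,360,225),'wide'),('w_cad',(155,80,258,195),'narrow')]:
    im,P=load(f); m=wood(im,box,40,60)
    c=max(cv2.findContours(m,cv2.RETR_EXTERNAL,cv2.CHAIN_APPROX_NONE)[0],key=cv2.contourArea)
    ap=cv2.approxPolyDP(cv2.convexHull(c),2.5,True)[:,0]
    print(nm,cv2.contourArea(c),ap.tolist())
    print([np.round(ray(P,a,.066)[:2],3).tolist() for a in ap])
    cv2.drawContours(im,[c],-1,(0,0,255),1)
    t=im[box[1]:box[3],box[0]:box[2]]; k=min(400/t.shape[1],300/t.shape[0]); t=cv2.resize(t,None,fx=k,fy=k,interpolation=cv2.INTER_NEAREST)
    tiles.append(cv2.copyMakeBorder(t,0,300-t.shape[0],0,400-t.shape[1],cv2.BORDER_CONSTANT))
cv2.imwrite('pics/fit.png',np.vstack([np.hstack(tiles[:2]),np.hstack([tiles[2],tiles[2]*0])]))
im,P=load('w_ch')
h=cv2.cvtColor(im,cv2.COLOR_BGR2HSV)
for x,y in [(240,113),(317,125),(243,190),(300,160)]: print(h[y-2,x-4:x+5:4].tolist(),h[y,x].tolist())
```

```text
unit 21748.5 [[360, 63], [356, 141], [352, 156], [273, 164], [168, 161], [163, 144], [155, 52], [325, 46]]
[[0.723, -0.049], [0.628, -0.083], [0.607, -0.085], [0.563, 0.018], [0.522, 0.162], [0.544, 0.174], [0.656, 0.21], [0.729, 0.002]]
wide 6024.0 [[338, 127], [348, 200], [287, 224], [255, 224], [255, 198], [268, 138], [327, 125]]
[[0.467, 0.198], [0.362, 0.175], [0.324, 0.264], [0.324, 0.312], [0.364, 0.312], [0.452, 0.294], [0.469, 0.213]]
narrow 4739.5 [[213, 97], [250, 156], [249, 164], [226, 194], [155, 194], [164, 122], [204, 95]]
[[0.506, 0.369], [0.426, 0.319], [0.415, 0.321], [0.371, 0.355], [0.37, 0.459], [0.473, 0.438], [0.509, 0.381]]
[[0, 0, 255], [0, 0, 255], [0, 0, 255]] [0, 0, 255]
[[25, 103, 248], [25, 98, 250], [25, 99, 250]] [24, 98, 250]
[[21, 117, 229], [23, 109, 236], [23, 112, 235]] [22, 112, 232]
[[15, 149, 204], [15, 147, 207], [15, 149, 205]] [15, 146, 204]
```

View pics/fit.png

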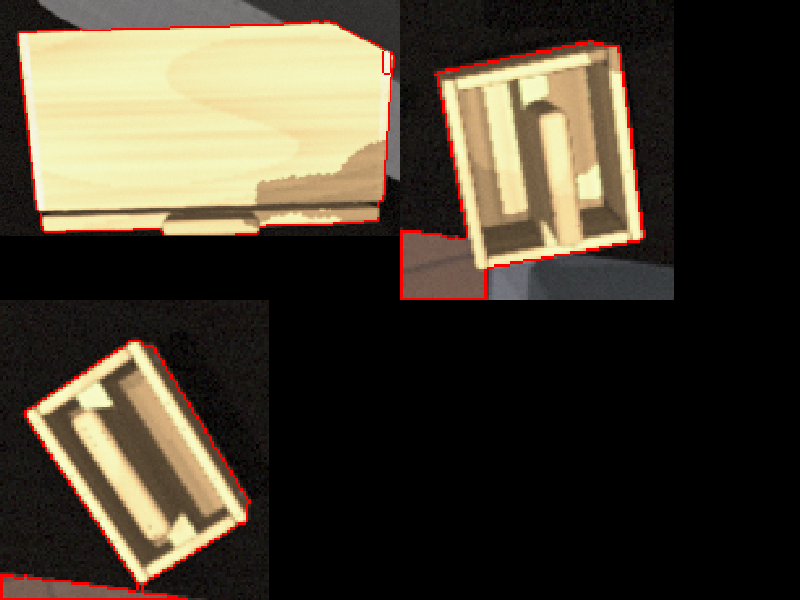

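```bash
cat > fit.py <<'E'
from h import *
from scipy.optimize import least_squares
def comp(m,seed=None):
    n,l,s,c=cv2.connectedComponentsWithStats(m.astype(np.uint8))
    if seed is None: k=1+np.argmax(s[1:,4])
    else: k=1+np.argmin(np.linalg.norm(c[1:]-seed,axis=1)+1e3*(s[1:,4]<40))
    c=max(cv2.findContours((l==k).astype(np.uint8),cv2.RETR_EXTERNAL,cv2.CHAIN_APPROX_NONE)[0],key=cv2.contourArea)
    return c[:,0].astype(float)
def boxpts(x0,x1,y0,y1,z0,z1): return np.array([[x,y,z] for x in(x0,x1) for y in(y0,y1) for z in(z0,z1)])
def fit(P,cnt,model,p0):
    def hull(p):
        B=model(p); c,s=np.cos(p[2]),np.sin(p[2]); W=np.c_[p[0]+c*B[:,0]-s*B[:,1],p[1]+s*B[:,0]+c*B[:,1],B[:,2]]
        return cv2.convexHull(np.array([proj(P,w) for w in W]).astype(np.float32))
    def res(p):
        H=hull(p); return [cv2.pointPolygonTest(H,(float(a),float(b)),True) for a,b in cnt]
    r=least_squares(res,p0,loss='soft_l1',f_scale=.7,diff_step=1e-4,x_scale=[.01,.01,.05]+[.01]*(len(p0)-3))
    return r.x,np.median(np.abs(r.fun)),hull(r.x)
def hsv(im): return cv2.cvtColor(im,cv2.COLOR_RGB2HSV)
def woodmask(im,box,vmin=60):
    h=hsv(im); m=(h[...,0]>8)&(h[...,0]<40)&(h[...,2]>vmin)&(h[...,1]>40)
    b=np.zeros_like(m);b[box[1]:box[3],box[0]:box[2]]=1; return m&b
E
python3 - <<'E'
from fit import *
load=lambda f:(cv2.cvtColor(cv2.imread(f'pics/{f}.png'),cv2.COLOR_BGR2RGB),dict(np.load(f'pics/{f}.npz')))
im,P=load('w_unit'); c=comp(woodmask(im,(140,30,370,180)))
c=c[(c[:,0]<325)&~((c[:,0]>228)&(c[:,0]<295)&(c[:,1]>140))]
mod=lambda p:np.vstack([boxpts(-.058,.07,-.135,.135,0,.066),boxpts(-.07-p[3],-.058,-.135,.135,.005,.062)])
x,r,_=fit(P,c,mod,[.631,.06,.315,.002]);print('unit',np.round(x,4),r)
im,P=load('w_cad')
c=comp(woodmask(im,(240,100,370,220)));c=c[c[:,0]>262];x,r,_=fit(P,c,lambda p:boxpts(-.055,.055,-.048,.048,0,.066),[.408,.232,.1]);print('wide',np.round(x,4),r)
c=comp(woodmask(im,(145,80,258,188)));x,r,_=fit(P,c,lambda p:boxpts(-.055,.055,-.036,.036,0,.066),[.441,.38,.5]);print('narrow',np.round(x,4),r)
im,P=load('w_ch');h=hsv(im)
M=(h[...,0]>=20)&(h[...,0]<35)&(h[...,1]>60)&(h[...,2]>120)&(h[...,1]<160)
for seed,p0 in [((317,125),[.551,-.413,1.5]),((243,190),[.457,-.307,.1])]:
    c=comp(M,seed);x,r,_=fit(P,c,lambda p:boxpts(-.013,.013,-.0355,.0355,.022,.037),p0);print('bar',np.round(x,4),r,len(c))
M=(h[...,1]<45)&(h[...,2]>110);M[:, :180]=0;M[:80]=0
c=comp(M,(240,113));x,r,_=fit(P,c,lambda p:boxpts(-.0155,.0155,-.019,.019,.022,.063),[.568,-.308,.3]);print('end',np.round(x,4),r,len(c))
E
```

```text
unit [0.6335 0.0612 0.3301 0.0044] 0.2695261323568177
wide [0.4033 0.2333 0.1916] 0.4347948206910176
narrow [0.4439 0.38   0.5515] 0.23448497745165325
bar [ 0.5533 -0.4144 -0.0583] 1.6215215949997284 127
bar [ 0.4654 -0.3371  0.1995] 6.293857235810104 114
end [ 0.5667 -0.308   0.3003] 1.1922145639195527 90
```

```bash
cat >> h.py <<'E'
U=np.array([.6335,.0612]); TH=.325
def u2w(x,y,z): c,s=np.cos(TH),np.sin(TH); return [U[0]+c*x-s*y,U[1]+s*x+c*y,z]
def w2u(p): c,s=np.cos(TH),np.sin(TH); d=np.array(p[:2])-U; return np.array([c*d[0]+s*d[1],-s*d[0]+c*d[1]])
def bq(p,yaw):
    q0=np.array(read_qpos()); best=None
    for k in (-1,0,1):
        j=inverse_kinematics(list(p),Q(yaw+k*np.pi))
        if j is not None:
            d=np.abs(np.array(j)-q0).max()
            if best is None or d<best[0]: best=(d,Q(yaw+k*np.pi))
    if best is None: raise RuntimeError('no ik %s'%p)
    return best[1]
def go(p,yaw):
    q=bq(p,yaw); move_ptp(list(p),q); return q
def F(): return np.round(read_ft_force(),1)
E
python3 - <<'E'
from h import *
q=go(u2w(-.069,0,.22),TH+np.pi/2)
print(F(),read_finger_gap())
movel(u2w(-.069,0,.096),q,.12); print(F())
move_gripper(.0,60); print('gap',read_finger_gap(),read_grasp_force(),F())
s=w2u(read_eef_pos()); print(s)
for d in (.04,.08,.112):
    movel(u2w(-.066-d,s[1],.096),q,.08); print(F(),w2u(read_eef_pos()),read_finger_gap())
move_gripper(.05); print(F())
movel(u2w(-.178,0,.25),q,.2)
p=[.50,-.33,.25]; go(p,0); im,P=snap('wrist','ch2.png')
np.savez('pics/ch2.npz',K=P['K'],camera_from_world=P['camera_from_world'])
for n in ['cheese_end','cheese_bar_a']:
    print(n,[(np.round(r['at'],1),round(r['confidence'],2),np.round(ray(P,r['at'],.022),3)) for r in tip_of('wrist',n)[:3]])
im,P=snap('top','top1.png'); print(read_time_s())
a=cv2.imread('pics/ch2.png');b=cv2.imread('pics/top1.png')[90:270,110:430]
cv2.imwrite('pics/v1.png',np.vstack([cv2.resize(a[:200],(800,312)),cv2.resize(b,(512,288)).repeat(1,0) if 0 else cv2.copyMakeBorder(cv2.resize(b,(512,288)),0,0,0,288,cv2.BORDER_CONSTANT)]))
E
```

```text
[ 0.9 -0.1  0.6] 0.08575464452824817
[-0.5  0.4  0.8]
gap 0.011151255942024612 60.08981466293335 [-0.2  0.1  3.8]
[-6.86642292e-02  3.82875644e-05]
[-2.1 -0.6  4.7] [-0.1063448  -0.00012121] 0.011226865235493114
[ 0.3 -1.   5.8] [-0.14705448 -0.00033599] 0.010543481537293202
[ 16.    0.8 -15.9] [-0.17316439 -0.00045701] 0.011012566220477981
[0.8 0.1 0.9]
cheese_end [(array([236.6, 114.1]), 0.66, array([ 0.565, -0.305,  0.022]))]
cheese_bar_a [(array([241.7, 205.9]), 0.86, array([ 0.454, -0.31 ,  0.022])), (array([326.9, 126.9]), 0.65, array([ 0.551, -0.41 ,  0.022]))]
14.075
```

View pics/v1.png

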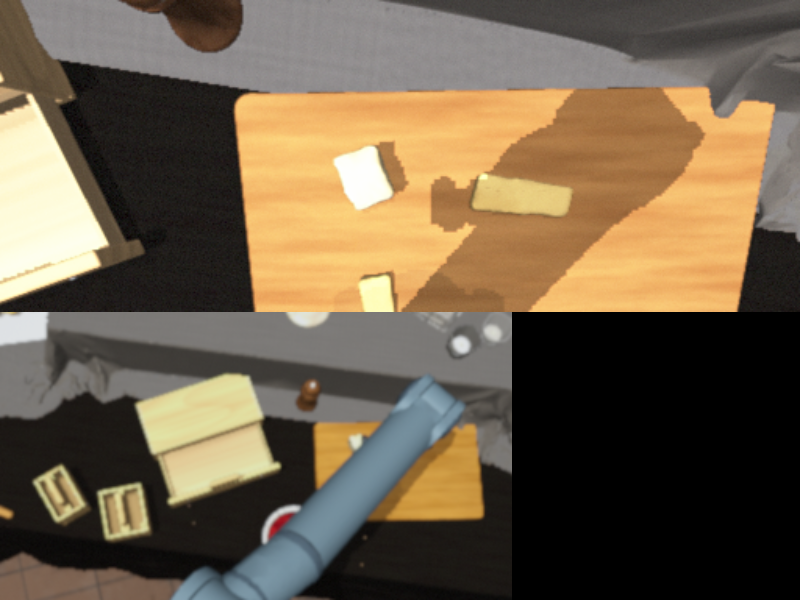

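Top view: the drawer is fully open and the caddies haven't moved. The wrist crop shows the end piece at (362,178) turned about +0.26, one bar nearly along y at (522,195) and the other nearly along x at (375,290). Picking now.

```bash
cat > pick.py <<'E'
from h import *
def pick(p,yaw,z,w,dy,zp):
    q=go([p[0],p[1],.2],yaw); move_gripper(.085,40)
    movel([p[0],p[1],z],q,.15); move_gripper(0,40); g=read_finger_gap(); print('gap',g,F())
    if abs(g-w)>.008: print('MISS?');
    movel([p[0],p[1],.22],q,.15)
    if read_finger_gap()<.008: return print('LOST')
    t=u2w(-.108,dy,.22); q=go(t,TH); print('carry',read_finger_gap())
    movel(u2w(-.108,dy,zp),q,.12); print('low',read_finger_gap(),F())
    move_gripper(read_finger_gap()+.025); movel(t,q,.2); print('t',read_time_s())
E
python3 - <<'E'
from pick import *
pick([.566,-.307],.27,.052,.038,0,.044)
pick([.552,-.411],1.47,.045,.026,-.075,.0365)
pick([.456,-.308],.175,.045,.026,.075,.0365)
im,P=snap('top','top2.png')
go([.50,-.25,.32],0); im,P=snap('wrist','ch3.png')
a=cv2.imread('pics/ch3.png');b=cv2.imread('pics/top2.png')[90:270,110:430]
cv2.imwrite('pics/v2.png',np.vstack([cv2.copyMakeBorder(a[:290],0,0,0,0,0),cv2.resize(b,(512,288))]))
E
```

```text
gap 0.030042356083015007 [-0.4  0.6  3.9]
carry 0.029912866522777602
low 0.0303179019606229 [-0.2  0.3 -0.2]
t 22.1833
gap 0.023859344544720558 [-0.5  0.2  2.1]
carry 0.024013673434612054
low 0.024054096871718136 [ 0.8 -1.2  0.1]
t 31.7583
gap 0.02242498673627009 [-0.9 -0.3  3.4]
carry 0.02205597150570815
low 0.022583513999615768 [-0.2 -0.2  0.3]
t 41.0167
```

View pics/v2.png

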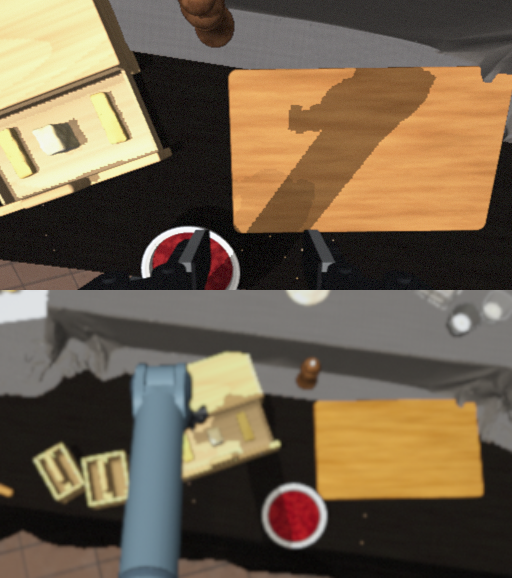

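All three cheeses are in the drawer and the board is empty. The wide caddy appears nudged towards the narrow one, so I'll re-measure it after closing the drawer.

Run:
```python
from fit import *
q=go(u2w(-.175,0,.22),TH+np.pi/2); move_gripper(.06,60)
movel(u2w(-.175,0,.096),q,.12); move_gripper(0,60); print(read_finger_gap(),w2u(read_eef_pos()))
movel(u2w(-.075,0,.096),q,.07); print(F(),read_finger_gap())
for x in np.arange(-.072,-.055,.0015):
    movel(u2w(x,0,.096),q,.03); f=np.array(read_ft_force()); fu=f[0]*np.cos(TH)+f[1]*np.sin(TH); print(round(x,4),round(fu,1),np.round(w2u(read_eef_pos()),4))
    if fu<-14: break
move_gripper(.05); movel(u2w(x,0,.22),q,.2)
go([.40,.27,.36],0); im,P=snap('wrist','cad2.png')
np.savez('pics/cad2.npz',K=P['K'],camera_from_world=P['camera_from_world'])
for n in ['caddy_wide','caddy_narrow']:
    print(n,[(np.round(r['at'],1),round(r['confidence'],2),np.round(ray(P,r['at'],0),3)) for r in tip_of('wrist',n)[:2]])
go(u2w(-.075,.07,.30),TH); im2,P2=snap('wrist','unit2.png')
np.savez('pics/unit2.npz',K=P2['K'],camera_from_world=P2['camera_from_world'])
cv2.imwrite('pics/v3.png',cv2.cvtColor(np.vstack([im[:300],im2[:300]]),cv2.COLOR_RGB2BGR)); print(read_time_s())
```

```text
0.01079972989113512 [-1.73034002e-01  3.23348135e-05]
[-0.3  2.2  7.2] 0.01095432874603822
-0.072 -0.3 [-0.0717  0.0005]
-0.0705 -0.5 [-0.0704  0.0005]
-0.069 0.1 [-0.069   0.0005]
-0.0675 0.4 [-0.0675  0.0005]
-0.066 -0.8 [-0.066   0.0005]
-0.0645 -0.8 [-0.0645  0.0006]
-0.063 0.3 [-0.063   0.0006]
-0.0615 -4.2 [-0.063   0.0006]
-0.06 -7.3 [-0.0629  0.0005]
-0.0585 -10.7 [-0.0629  0.0005]
-0.057 -14.6 [-0.0628  0.0005]
caddy_wide [(array([258.7, 171.1]), 0.87, array([0.426, 0.272, 0.   ]))]
caddy_narrow [(array([320.2, 179.8]), 0.82, array([0.441, 0.375, 0.   ]))]
53.6167
```

View pics/v3.png

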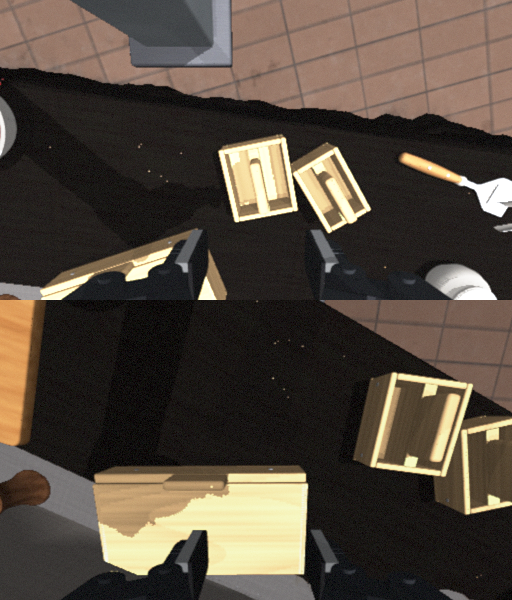

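The drawer is shut. It stopped hard after the full 110 mm of travel. The wide caddy, at (258,178), now sits close beside the narrow one, at (332,188). Refitting.

Run:
```python
from fit import *
load=lambda f:(cv2.cvtColor(cv2.imread(f'pics/{f}.png'),cv2.COLOR_BGR2RGB),dict(np.load(f'pics/{f}.npz')))
def draw(im,H): cv2.polylines(im,[np.int32(H*8)],True,(255,0,0),1,cv2.LINE_AA,3)
im,P=load('unit2'); c=comp(woodmask(im,(80,150,330,225)))
c=c[(c[:,1]<222)&~((c[:,0]>155)&(c[:,0]<235)&(c[:,1]<185))]
mod=lambda p:np.vstack([boxpts(-.058,.07,-.135,.135,0,.066),boxpts(-.07,-.058,-.135,.135,.005,.062)])
x,r,H=fit(P,c,mod,[.631,.06,.315]);print('unit',np.round(x,4),r,len(c));draw(im,H)
im2,P=load('cad2'); m=woodmask(im2,(210,130,375,238))
c=comp(m); 
# both caddies perhaps one blob; near-edge subset per caddy
for nm,sel,w,p0 in [('wide',c[c[:,0]<290],.048,[.43,.27,.15]),('narrow',c[c[:,0]>302],.036,[.444,.38,.55])]:
    if len(sel)<60: 
        c2=comp(m,(332,188)); sel=c2[c2[:,0]>300]
    x,r,H=fit(P,sel,lambda p:boxpts(-.055,.055,-w,w,0,.066),p0);print(nm,np.round(x,4),r,len(sel));draw(im2,H)
cv2.imwrite('pics/v4.png',cv2.cvtColor(np.vstack([cv2.resize(im[130:250,60:360],(700,280)),cv2.resize(im2[120:245,200:400],(448,280)) if 0 else cv2.copyMakeBorder(cv2.resize(im2[120:245,200:400],(448,280)),0,0,0,252,cv2.BORDER_CONSTANT)]),cv2.COLOR_RGB2BGR))
```

```text
unit [0.6343 0.0628 0.3296] 0.5030920411289781 230
wide [0.4284 0.2715 0.1872] 0.28216750384456946 219
narrow [0.4442 0.3797 0.5414] 0.3604566648293398 184
```

View pics/v4.png

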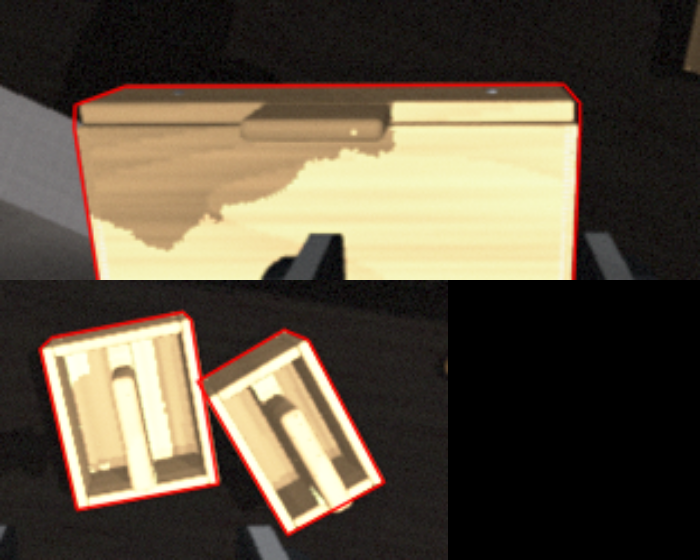

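```bash
sed -i 's/^U=.*/U=np.array([.6343,.0628]); TH=.3296/' h.py
cat > cad.py <<'E'
from h import *
def cad(p,yaw,y0,y1):
    q=go([p[0],p[1],.2],yaw); move_gripper(.06,60)
    movel([p[0],p[1],.1],q,.12); move_gripper(0,70); g=read_finger_gap(); print('gap',g,F(),read_eef_pos())
    movel([p[0],p[1],.21],q,.1); print('lift',read_finger_gap(),F())
    q=go(u2w(-.015,y0,.21),TH); print('carry',read_finger_gap(),F())
    if read_finger_gap()<.009: return print('LOST')
    movel(u2w(-.015,y0,.12),q,.12); movel(u2w(-.015,y0,.1005),q,.04); print('down',read_finger_gap(),F())
    for y in np.arange(y0-.001,y1-.0081,-.001):
        movel(u2w(-.015,y,.1005),q,.02); f=np.array(read_ft_force()); fy=-f[0]*np.sin(TH)+f[1]*np.cos(TH)
        print(round(y,4),round(fy,1),np.round(w2u(read_eef_pos()),4))
        if fy>9: break
    move_gripper(.05); print(F()); movel(u2w(-.015,y,.22),q,.2); print(read_time_s())
E
python3 - <<'E'
from cad import *
cad([.4284,.2715],.187,.190,.183)
E
```

```text
gap 0.013224810137341027 [-0.8  0.4  4.7] [0.42872359 0.27201196 0.10057316]
lift 0.01287969633861631 [ 0.6 -0.2 -4.3]
carry 0.013059095321464178 [-1.  -0.5 -4.6]
down 0.01321149730334223 [-3.8 -0.2  1.7]
0.189 2.2 [-0.0153  0.19  ]
0.188 3.5 [-0.0147  0.189 ]
0.187 3.5 [-0.014   0.1872]
0.186 2.8 [-0.0142  0.1854]
0.185 1.1 [-0.0146  0.1842]
0.184 2.1 [-0.0148  0.1835]
0.183 2.0 [-0.0149  0.1832]
0.182 3.2 [-0.0149  0.1826]
0.181 5.1 [-0.0149  0.1819]
0.18 5.4 [-0.0148  0.1818]
0.179 7.5 [-0.0148  0.1818]
0.178 9.3 [-0.0148  0.1817]
[-0.7  0.4  0.2]
63.825
```

Run:
```python
from fit import *
from cad import cad
go([.40,.33,.34],0); im,P=snap('wrist','cad3.png')
r=tip_of('wrist','caddy_narrow')[:2]; ok=[a for a in r if np.linalg.norm(ray(P,a['at'],0)[:2]-[.444,.380])<.015]
print([np.round(ray(P,a['at'],0),3) for a in r])
if ok:
    cad([.4442,.3797],.5414,.274,.266)
    q=go(u2w(-.09,.2,.33),TH); im,P=snap('wrist','row.png')
    np.savez('pics/row.npz',K=P['K'],camera_from_world=P['camera_from_world'])
    im2,_=snap('top','top4.png')
    cv2.imwrite('pics/v5.png',cv2.cvtColor(np.vstack([im[:290],cv2.resize(im2[90:270,110:430],(512,288))]),cv2.COLOR_RGB2BGR))
```

```text
[array([0.447, 0.378, 0.   ])]
gap 0.013436952770214363 [-0.9 -0.8  3.3] [0.44450212 0.37987826 0.10054348]
lift 0.012859919042629663 [ 0.3 -0.  -3.1]
carry 0.012895804728767935 [ 0.1  1.6 -3.6]
down 0.012992496712059707 [-2.4 -1.6  2.7]
0.273 0.1 [-0.0152  0.2737]
0.272 1.8 [-0.0147  0.2727]
0.271 1.3 [-0.0143  0.271 ]
0.27 1.0 [-0.0145  0.2696]
0.269 1.0 [-0.0147  0.2687]
0.268 1.1 [-0.0149  0.2679]
0.267 0.9 [-0.015   0.2669]
0.266 1.7 [-0.015   0.2663]
0.265 4.3 [-0.015   0.2661]
0.264 6.1 [-0.015  0.266]
0.263 6.5 [-0.015   0.2659]
0.262 7.8 [-0.015   0.2658]
0.261 8.4 [-0.015   0.2658]
0.26 10.4 [-0.0149  0.2657]
[ 0.2  0.2 -1.1]
75.275
```

View pics/v5.png

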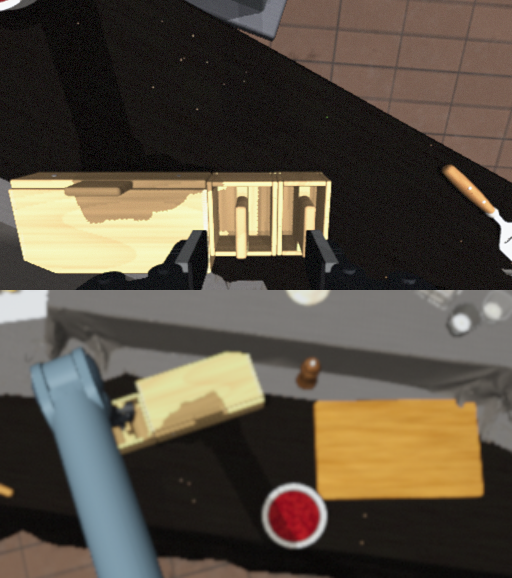

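The row is flush and square at (205–330, 175–255), and the contact positions match the sizes given. One close check of the front line and the drawer.

Run:
```python
from h import *
im=cv2.imread('pics/row.png');P=dict(np.load('pics/row.npz'))
o=cv2.resize(im[150:290,0:350],None,fx=2.2,fy=2.2,interpolation=cv2.INTER_CUBIC)
f=lambda x,y,z:tuple(int(v) for v in ((proj(P,u2w(x,y-.0013,z))-[0,150])*2.2))
for pts in [[f(-.07,-.135,.062),f(-.07,.135,.062)],[f(-.07,.135,.066),f(-.07,.303,.066)],[f(-.07,.135,.066),f(.04,.135,.066)],[f(-.07,.231,.066),f(.04,.231,.066)],[f(-.07,.303,.066),f(.04,.303,.066)]]:
    cv2.line(o,pts[0],pts[1],(0,0,255),1)
cv2.imwrite('pics/v6.png',o)
```

```text
(no output)
```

View pics/v6.png

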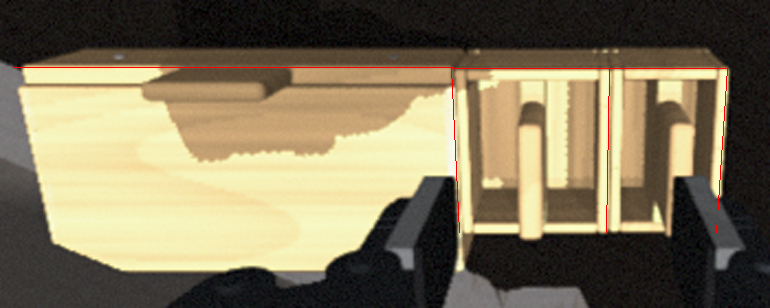

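The overlay matches: the fronts coincide with the drawer front line at row 68 and the seams sit on the predicted lines at (455) and (610). Handing in.

```bash
python3 -c "
from h import *
print(read_eef_pos(),F(),read_time_s()); print(sign_off())"
```

```text
[0.4831551  0.22462789 0.32795854] [-0.2  0.3 -0.1] 76.0083
the job is handed in; nothing more can be done
None
```

I handed the job in at 76 s: all three cheeses are in the shut drawer, both caddies stand flush and in line with the drawer front, and I did not touch the bowl or the mill; the verdict was not shown.

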